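# Catch cedar shoe blocks from the dispenser

## Robot

A 6-joint arm with a two-finger parallel gripper is mounted at the origin on the work surface. World frame = base frame: x ahead of the robot, y to its left, z up, the work surface at z = 0. Lengths are in m, angles in rad, forces in N, time in s.
With the tool pointing down it reaches from about 0.35 to 1 m from the base axis. Payload 7.1 kg.
Tool frame: the origin (TCP) lies at the very end of the fingers, on their centre line; the grasp point (between the pads) lies 19 mm behind it; z points along the fingers, y is the direction in which the jaws open and shut (so a half turn about z gives the same grasp; the last joint's range is limited). The gripper opens to 85 mm and grips with 20 to 120 N. Pads are 22 mm wide; open, the fingers measure 114 mm over their backs; the gripper's body (76 mm by 85 mm) begins 54 mm behind the grasp point. The pads swing forward as they close: fully open they stand 13 mm farther back than shut.
Start: joints at [1.152, 0.423, 1.63, -0, 1.089, -0.019], TCP at [0.243, 0.576, 0.204] pointing down, gripper open.
Joint ranges: [-3, 3], [-0.9, 2.11], [0.09, 2.58], [-1.31, 4.45], [0.11, 2.69], [-2.54, 2.54]. Speed limits (rad/s): [2.39, 2.39, 3.01, 3.14, 3.14, 3.14].

## Interface

Orientations are given as [roll, pitch, yaw] about the fixed x, y, z axes, in that order (R = Rz(yaw) Ry(pitch) Rx(roll)).
In Python, from plant import get_state, camera, close_job gives the robot as it stands.
- The arm moves only by the tool step_arm, never from a script. Its argument "deltas" is a list of rows, each an object of numbers: "x", "y", "z": the shift along the world's x, y, z in mm; "turn": the turn about the world's z in rad; "grip": the opening, from 0 (shut) to 1 (fully open). In form: [{"x": .., "y": .., "z": .., "turn": .., "grip": ..}, ...]. A call has 1 to 20 rows; each row shifts and turns the commanded pose from where the row before left it; what a row does not reach is not made up. A row lasts 1/8 s, in which the tool goes at most 62.5 mm and 10.7 degrees, less where a joint would pass 70% of its speed; a pose out of reach is approached as far as the arm can. A call is refused whole if a number of a shift passes 62.5 or a number of a turn 0.188, either way. A call with a gripper value outside its range is refused whole. The fingers move at their own pace and stop on an object; the grip force is fixed at half the most. Time passes only in rows, so rows that do not move let the fingers close. It gives the time, the measured TCP pose, the force and the opening at its end, in the units of the state.
- get_state(): the state, without advancing time (a new reading comes with each control period).
- camera(name): name is "scene" or "top" or "wrist"; returns a dict with "img" (400x640x3 uint8, red, green, blue), "fx", "fy", "cx", "cy" (pixels), "world_to_cam" (4x4, takes a point from world to camera coordinates). Camera axes: x right, y up, looking along -z (the intrinsics and any distortion apply to the point x, -y, -z); pixel columns grow to the right and rows downward; lengths in m; the calibration is good to about 2 mm. A picture is of the moment at which its call begins. There is no depth.
- close_job(): hands the job in, once; it reports no verdict.
The state is a dict: "time_s": time; "joints": joint angles; "dq": joint speeds; "joint_torque": joint torques, N m; "tool_pos": TCP position; "orientation": TCP orientation; "wrist_force": force on the tool from outside, world axes, zero at the start; "torque": the same for the moment, N m; "gripper_width": opening from 0.0 (shut) to 1.0 (fully open).
Only numpy, scipy, OpenCV 4.12 (cv2) and the standard library are available. Lean on these libraries where they do the work, as an engineer would, in place of code of your own. Each camera call takes 0.05 s, during which the arm holds its last target. There are 200 camera calls.

## Task

Take the pale wooden dish with the handle from the tray, hold it under the mouth of the cedar-block dispenser and, with the dish, press the hanging paddle gently back so that all three blocks slide down the chute into it. Then set the dish with the three blocks in it back down flat on the tray and let go. Do not touch the blocks or the paddle with the gripper, and leave the bottles, the glasses and the other things on the cabinet where they stand.

Things in the scene. Friction and masses are not known exactly. Their poses are not given: they have to be found in the camera images.
- dish: loose open dish of pale wood with a straight handle. Bowl part 170 (x) x 120 (y) x 60 (z) mm outside, walls and floor 5 mm. Origin: centre of its underside; z up. The handle is a bar along -x, 22 mm wide (y), 24 mm tall, from the wall at x = -85 mm to x = -165 mm, its middle 40 mm above the underside. About 0.16 kg (may vary)
- tray: fixed wooden tray, 340 x 340 mm, rim 22 mm tall, floor 8 mm thick. Origin: centre of its underside. The dish starts on its floor; bottles and glasses stand along its +x side
- dispenser: fixed wooden dispenser with a sloping chute. Origin: on the table right below the lip of the chute; its front (where blocks come out) looks along its own -x, z up. Legs and foot only at x > 55 mm, so the space below the lip and in front is free
- lip (a point): middle of the chute's lower edge, 150 mm above the table. Open-topped smooth chute, 68 mm wide inside, metal floor rising 36 degrees towards the dispenser's +x. Blocks leave the lip at up to 1 m/s towards -x and drop from 20 mm behind to 100 mm in front of it: the dish spans that when it has pressed the gate to its stop
- hood_edge (a point): middle of the lower front edge of the hood, a board 55 mm wide and 12 mm thick, 231 mm above the table, over the centre line from here (180 mm in front of the lip) back to 35 mm behind the lip. A hand holding the dish handle below it must lean about 35 degrees, its body away from the dispenser
- gate (a joint): rocking steel gate on a cross pin 45 mm behind the lip, 140 mm above the table. 0 = closed: a blade stands 16 mm up across the lip. Pushing its paddle towards the dispenser's +x rocks the blade down; fully open at the hard stop, 0.75 rad; the blocks pass freely only near the stop. A spring returns it: 1.2 N at the paddle tip to start, 3.4 N at the stop
- paddle_tip (a point): middle of the lower edge of the gate's paddle, a steel plate 60 mm wide, 85 mm long, hanging from the pin. Closed it leans 0.75 rad forward, lower edge 13 mm in front of the lip and 78 mm above the table; at the stop it is upright, front face 43 mm behind the lip. A dish held with its underside 25 to 45 mm above the table meets it with its far wall and passes below the blade
- block1: loose cedar block, 40 (x) x 60 (y) x 32 (z) mm, 40 g, flat below with a rounded back, like a small loaf; origin: its centre; starts in the chute, first at the gate
- block2: loose cedar block, 40 (x) x 60 (y) x 32 (z) mm, 40 g, flat below with a rounded back, like a small loaf; origin: its centre; starts in the chute, second
- block3: loose cedar block, 40 (x) x 60 (y) x 32 (z) mm, 40 g, flat below with a rounded back, like a small loaf; origin: its centre; starts in the chute, third, highest
- bottle_a: green bottle, 56 mm across, 155 mm tall, with a twist cap, on the tray; not part of the job; origin: centre of its underside
- bottle_b: second green bottle, the same size; not part of the job; origin: centre of its underside
- glasses: four stacked shot glasses, 48 mm across, 116 mm tall together, on the tray; not part of the job; origin: centre of its underside
- keepsake: clear acrylic keepsake box on a wooden base, 120 x 170 x 114 mm, sliding door half open; not part of the job; origin: centre of its underside
- polish_tin: flat metal tin, 74 mm across, 26 mm tall; not part of the job; origin: centre of its underside
- shoe_brush: wooden shoe brush, 150 x 50 x 40 mm; not part of the job; origin: centre of its underside
- key_bowl: white ceramic bowl, 120 mm across, 50 mm tall; not part of the job; origin: centre of its underside
There are look-alikes about, which are no part of the job. What is shaped like the block3 but green or turquoise is not meant.

How it is judged:
On the way, in this order (a step that is already met when the one before it is completed fails the run):
1. the dish is held off the table under the dispenser's mouth, gate not yet open (x of dish in the frame of dispenser between -0.145 and 0 m and y of dish in the frame of dispenser between -0.035 and 0.035 m and z of dish in the frame of dispenser above 0.012 m and value of joint gate below 0.2 rad), for 0.1 s.
2. all three blocks are in the dish while it is still held off the table under the mouth (x of block1 in the frame of dish between -0.083 and 0.083 m and y of block1 in the frame of dish between -0.058 and 0.058 m and z of block1 in the frame of dish between 0 and 0.07 m and x of block2 in the frame of dish between -0.083 and 0.083 m and y of block2 in the frame of dish between -0.058 and 0.058 m and z of block2 in the frame of dish between 0 and 0.07 m and x of block3 in the frame of dish between -0.083 and 0.083 m and y of block3 in the frame of dish between -0.058 and 0.058 m and z of block3 in the frame of dish between 0 and 0.07 m and x of dish in the frame of dispenser between -0.145 and 0 m and y of dish in the frame of dispenser between -0.035 and 0.035 m and z of dish in the frame of dispenser above 0.012 m), for 0.2 s.
At the end, for the whole second after the job is handed in: All three blocks lie inside the dish, and the dish stands flat (within 0.06 rad) and still on the floor of the tray (underside within 4 mm of it), let go (x of block1 in the frame of dish between -0.083 and 0.083 m and y of block1 in the frame of dish between -0.058 and 0.058 m and z of block1 in the frame of dish between 0 and 0.07 m and x of block2 in the frame of dish between -0.083 and 0.083 m and y of block2 in the frame of dish between -0.058 and 0.058 m and z of block2 in the frame of dish between 0 and 0.07 m and x of block3 in the frame of dish between -0.083 and 0.083 m and y of block3 in the frame of dish between -0.058 and 0.058 m and z of block3 in the frame of dish between 0 and 0.07 m and z of dish in the frame of tray between 0.005 and 0.012 m and x of dish in the frame of tray between -0.16 and 0.16 m and y of dish in the frame of tray between -0.16 and 0.16 m and angle between dish's own z axis and vertical below 0.06 rad and linear speed of dish below 0.02 m/s); the robot touches nothing.
It fails at once if the paddle was forced: the dish pressed the gate with more than 25 N (contact force between dish and gate above 25 N).
It fails at once if the gripper pressed the gate itself (contact force between the fingers and gate above 2 N).
It fails at once if the gripper touched a block (contact force between the fingers and block1 above 1 N or contact force between the fingers and block2 above 1 N or contact force between the fingers and block3 above 1 N).
It fails at once if a bystander was shifted more than 30 mm or tipped (distance of any of bottle_a, bottle_b, glasses, keepsake, polish_tin, shoe_brush, key_bowl from where it was at the start of the episode above 0.03 m or angle between any of bottle_a, bottle_b, glasses, keepsake, polish_tin, shoe_brush, key_bowl's own z axis and vertical above 0.35 rad).
It also fails if it takes over 58 s, if anything falls off the work surface, if the arm or the gripper's body presses on something with over 40 N, if the wrist force passes 120 N, or if a joint passes its speed limit or range.

## Working session

There is one attempt and no reset: what is moved stays moved. The work goes in short steps, Python scripts to look and compute and a tool call to move; the robot and the scene stay as the last step left them, time stands still between calls to the robot, and variables do not carry over. Pictures are saved under pics/ and viewed, about 8 in all and at most 12, crops included, and the job is handed in when it is done.

Besides the shell and the picture viewer there is one more tool, called after "Request:" as name(argument=value, ...), one argument or row to a line, values as JSON. step_arm: Moves the arm, as the interface text tells. Its arguments: {"type":"object","properties":{"deltas":{"type":"array","items":{"type":"object","properties":{"x":{"type":"number"},"y":{"type":"number"},"z":{"type":"number"},"turn":{"type":"number"},"grip":{"type":"number"}}}}},"required":["deltas"]}

```bash
mkdir -p pics; ls; python3 - <<'E'
from plant import get_state, camera
import cv2, numpy as np, pickle
print(get_state())
d={}
for n in("scene","top","wrist"):
    c=camera(n); d[n]=c
    cv2.imwrite(f"pics/{n}0.png",c["img"][:,:,::-1])
    print(n,c["fx"],c["fy"],c["cx"],c["cy"],np.round(c["world_to_cam"],3).tolist(),[k for k in c])
pickle.dump(d,open("c0.pkl","wb"))
E
```

```text
pics
{'time_s': 0.0, 'joints': array([ 1.15200525e+00,  4.23848050e-01,  1.63070342e+00,  1.70846789e-05,
        1.08857025e+00, -1.90177686e-02]), 'dq': array([-1.50372257e-03,  4.81026845e-05, -1.21288933e-04, -6.03655457e-04,
       -5.42818315e-04,  4.47871786e-04]), 'joint_torque': array([-1.20212906e-03, -5.57390106e+01, -2.81739664e+01, -3.16895830e-05,
        7.34917849e-03, -1.89697538e-07]), 'tool_pos': array([0.24299875, 0.57518859, 0.20293594]), 'orientation': array([-3.14006414e+00, -4.41993663e-05,  2.74181138e+00]), 'wrist_force': array([-0.31056205,  0.01611214,  0.57341591]), 'torque': array([0.05052038, 0.05737553, 0.04544206]), 'gripper_width': 1.0047956385549275}
scene 382.43915828754393 382.43915828754393 315.93936776063083 200.83482737569352 [[0.884, 0.466, -0.021, -0.528], [-0.255, 0.522, 0.814, -0.042], [0.391, -0.714, 0.581, -1.235], [0.0, 0.0, 0.0, 1.0]] ['img', 'fx', 'fy', 'cx', 'cy', 'world_to_cam']
top 383.7101986221971 383.7101986221971 320.4559242093055 202.1345679812375 [[-0.011, -1.0, 0.023, 0.075], [0.99, -0.008, 0.14, -0.603], [-0.139, 0.025, 0.99, -0.986], [0.0, 0.0, 0.0, 1.0]] ['img', 'fx', 'fy', 'cx', 'cy', 'world_to_cam']
wrist 328.56728998687936 328.56728998687936 324.4209990214023 195.6017676377589 [[0.389, 0.921, -0.001, -0.624], [-0.881, 0.372, -0.292, 0.038], [-0.269, 0.114, 0.956, -0.38], [0.0, 0.0, 0.0, 1.0]] ['img', 'fx', 'fy', 'cx', 'cy', 'world_to_cam']
```

View pics/top0.png

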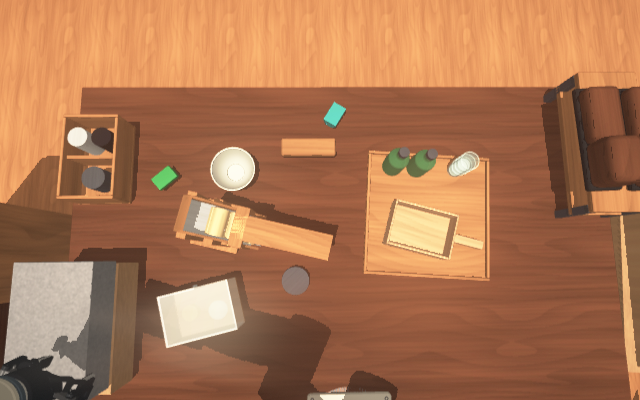

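View pics/scene0.png

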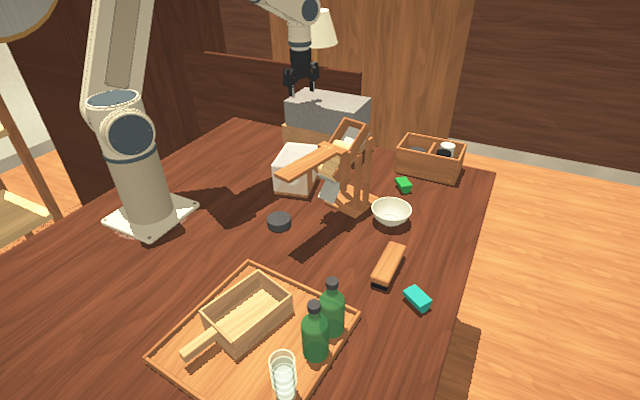

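Top view: dish at (422,229) with its handle toward (483,244); dispenser at about (215,222) with the hood reaching to (332,250); bottles (397,160) and (422,162); glasses (463,163). Look-alikes: green block (165,178) and turquoise block (335,114), neither wanted, and the pale bowl (232,168) is not the dish. The dish is the only pale box with a handle, at (422,229). Closer crops next.

```bash
python3 - <<'E'
import cv2, numpy as np, pickle
d=pickle.load(open("c0.pkl","rb"))
a=d["top"]["img"][130:300,160:500,::-1]; cv2.imwrite("pics/cropA.png",cv2.resize(a,(800,400),interpolation=cv2.INTER_CUBIC))
b=d["scene"]["img"][110:370,170:410,::-1]; cv2.imwrite("pics/cropB.png",cv2.resize(b,(552,598),interpolation=cv2.INTER_CUBIC))
w=d["wrist"]["world_to_cam"];print(-w[:3,:3].T@w[:3,3])
E
```

```text
[0.17461621 0.60428416 0.37424212]
```

View pics/cropA.png

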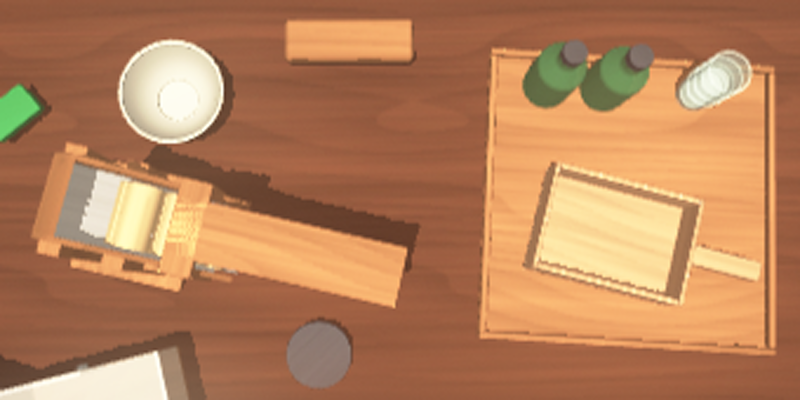

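View pics/cropB.png

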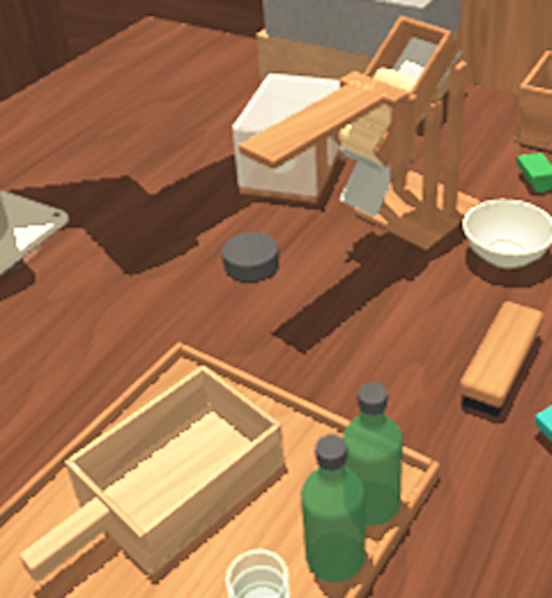

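```bash
cat > h.py <<'E'
import numpy as np, pickle
def ray(c,u,v):
    W=c["world_to_cam"];R=W[:3,:3];o=-R.T@W[:3,3]
    return o,R.T@np.array([(u-c["cx"])/c["fx"],-(v-c["cy"])/c["fy"],-1.])
def onz(c,p,z):
    o,d=ray(c,*p);return o+d*(z-o[2])/d[2]
def proj(c,P):
    W=c["world_to_cam"];q=W[:3,:3]@P+W[:3,3];return c["cx"]-c["fx"]*q[0]/q[2],c["cy"]+c["fy"]*q[1]/q[2]
E
python3 - <<'E'
from h import *
np.set_printoptions(precision=4,suppress=True)
d=pickle.load(open("c0.pkl","rb"));t,s=d["top"],d["scene"]
A=lambda x,y:((x+.5)/2.353+160-.5,(y+.5)/2.353+130-.5)
B=lambda x,y:((x+.5)/2.3+170-.5,(y+.5)/2.3+110-.5)
for n,z,ps in [("rim",.068,[(555,163),(703,201),(683,303),(525,268)]),("hend",.060,[(761,263),(758,281),(697,247),(692,267)]),("hood",.243,[(407,247),(396,307),(213,204)]),("tray",.022,[(492,48),(775,68),(775,353),(481,337)]),("tin",.026,[(319,354)])]:
    P=np.array([onz(t,A(*p),z) for p in ps]); print(n,P[:,:2].tolist() if 0 else P[:,:2],"mean",P[:,:2].mean(0))
    print("  len",np.linalg.norm(np.diff(P,axis=0),axis=1),"ang",np.degrees(np.arctan2(*np.diff(P,axis=0)[:,[1,0]].T)))
for n,z,ps in [("rimS",.068,[(68,462),(202,369),(280,428),(150,538)]),("hoodS",.243,[(243,148),(283,163)])]:
    P=np.array([onz(s,B(*p),z) for p in ps]); print(n,P[:,:2],P[:,:2].mean(0))
# hood corner triangulate
for a,b in (((407,247),(283,159)),((396,307),(243,147))):
    o1,d1=ray(t,*A(*a));o2,d2=ray(s,*B(*b))
    k=np.linalg.lstsq(np.c_[d1,-d2],o2-o1,rcond=None)[0]; print(o1+k[0]*d1,o2+k[1]*d2)
E
```

```text
rim [[ 0.6065 -0.1275]
 [ 0.5625 -0.2913]
 [ 0.4506 -0.2622]
 [ 0.4905 -0.09  ]] mean [ 0.5275 -0.1928]
  len [0.1696 0.1156 0.1768] ang [-105.0514  165.4569   76.9494]
hend [[ 0.4935 -0.3551]
 [ 0.4736 -0.3504]
 [ 0.5119 -0.2845]
 [ 0.4899 -0.2775]] mean [ 0.4922 -0.3169]
  len [0.0204 0.0762 0.0231] ang [166.4562  59.8451 162.5304]
hood [[0.5051 0.0488]
 [0.4517 0.0595]
 [0.5457 0.2237]] mean [0.5009 0.1106]
  len [0.0545 0.1892] ang [168.683   60.2195]
tray [[ 0.7517 -0.0681]
 [ 0.7256 -0.4055]
 [ 0.3926 -0.3811]
 [ 0.4147 -0.0458]] mean [ 0.5711 -0.2251]
  len [0.3384 0.3339 0.336 ] ang [-94.4342 175.7995  86.2309]
tin [[0.3983 0.1374]] mean [0.3983 0.1374]
  len [] ang []
rimS [[ 0.4504 -0.2627]
 [ 0.4944 -0.1056]
 [ 0.6087 -0.1369]
 [ 0.5703 -0.2928]] [ 0.531  -0.1995]
hoodS [[0.4601 0.0544]
 [0.5146 0.0472]] [0.4874 0.0508]
[0.5051 0.0488 0.2437] [0.5113 0.0529 0.2438]
[0.4517 0.0593 0.2391] [0.455  0.0616 0.2389]
```

Request:
step_arm(
  deltas=[
    {"x": 0,"y": 0,"z": 40},
    {"x": 0,"y": 0,"z": 40,"turn": -0.07},
    {"x": 13,"y": -50,"z": 20,"turn": -0.08},
    {"x": 13,"y": -50,"turn": -0.08},
    {"x": 13,"y": -50,"turn": -0.08},
    {"x": 13,"y": -50,"turn": -0.08},
    {"x": 13,"y": -50,"turn": -0.08},
    {"x": 14,"y": -50,"turn": -0.08},
    {"x": 14,"y": -50,"turn": -0.08},
    {"x": 14,"y": -50,"turn": -0.08},
    {"x": 14,"y": -50,"turn": -0.08},
    {"x": 14,"y": -50,"turn": -0.08},
    {"x": 14,"y": -50,"turn": -0.08},
    {"x": 14,"y": -50,"turn": -0.08},
    {"x": 14,"y": -50,"turn": -0.08},
    {"x": 14,"y": -50,"turn": -0.08},
    {"x": 14,"y": -50,"z": -30,"turn": -0.08},
    {"x": 14,"y": -50,"z": -30,"turn": -0.08},
    {"x": 14,"y": -50,"z": -30,"turn": -0.08},
    {"x": 14,"y": -60,"z": -30,"turn": 0},
  ],
)

```text
invalid input at $.deltas[0]: expected keys x, y, z, turn, grip
```

```bash
python3 - <<'E'
from plant import get_state, camera
import cv2, pickle, numpy as np
s=get_state();print(s["time_s"],s["tool_pos"],s["orientation"],s["wrist_force"])
d={n:camera(n) for n in("wrist","scene","top")};pickle.dump(d,open("c1.pkl","wb"))
cv2.imwrite("pics/w1.png",d["wrist"]["img"][:,:,::-1])
cv2.imwrite("pics/s1.png",d["scene"]["img"][:,:,::-1])
E
```

```text
0.15 [0.24306964 0.57531329 0.20312245] [-3.14042465e+00 -9.07932647e-06  2.74175580e+00] [-0.77863085 -0.56880542 -0.47792059]
```

View pics/w1.png

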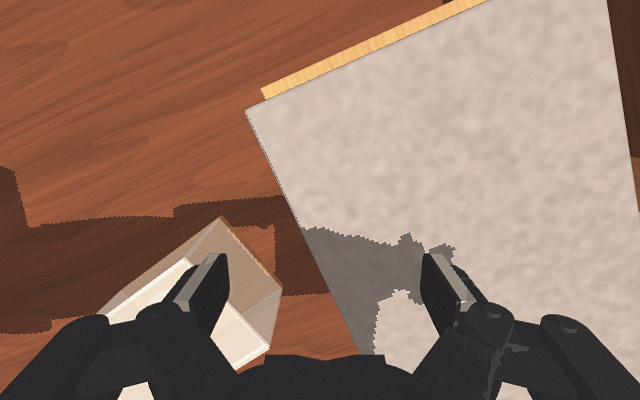

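View pics/s1.png

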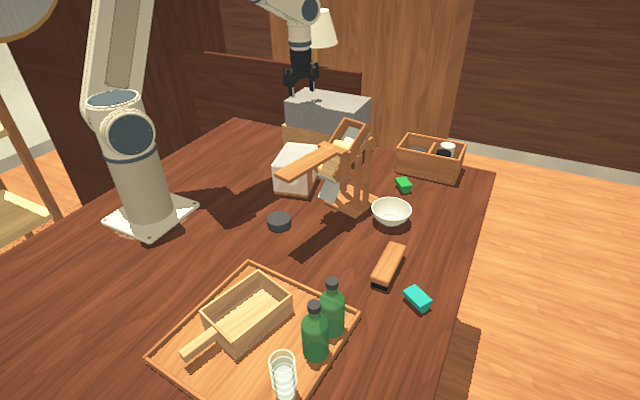

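The call was refused because every row needs all five keys, so the arm did not move. The wrist view shows only the cabinet and the fingers at (205,280) and (445,285). I'll resend with full rows.

Request:
step_arm(
  deltas=[
    {"x": 0,"y": 0,"z": 40,"turn": 0,"grip": 1},
    {"x": 0,"y": 0,"z": 40,"turn": -0.07,"grip": 1},
    {"x": 13,"y": -50,"z": 20,"turn": -0.08,"grip": 1},
    {"x": 13,"y": -50,"z": 0,"turn": -0.08,"grip": 1},
    {"x": 13,"y": -50,"z": 0,"turn": -0.08,"grip": 1},
    {"x": 13,"y": -50,"z": 0,"turn": -0.08,"grip": 1},
    {"x": 13,"y": -50,"z": 0,"turn": -0.08,"grip": 1},
    {"x": 14,"y": -50,"z": 0,"turn": -0.08,"grip": 1},
    {"x": 14,"y": -50,"z": 0,"turn": -0.08,"grip": 1},
    {"x": 14,"y": -50,"z": 0,"turn": -0.08,"grip": 1},
    {"x": 14,"y": -50,"z": 0,"turn": -0.08,"grip": 1},
    {"x": 14,"y": -50,"z": 0,"turn": -0.08,"grip": 1},
    {"x": 14,"y": -50,"z": 0,"turn": -0.08,"grip": 1},
    {"x": 14,"y": -50,"z": 0,"turn": -0.08,"grip": 1},
    {"x": 14,"y": -50,"z": 0,"turn": -0.08,"grip": 1},
    {"x": 14,"y": -50,"z": 0,"turn": -0.08,"grip": 1},
    {"x": 14,"y": -50,"z": -30,"turn": -0.08,"grip": 1},
    {"x": 14,"y": -50,"z": -30,"turn": -0.08,"grip": 1},
    {"x": 14,"y": -50,"z": -30,"turn": -0.07,"grip": 1},
    {"x": 14,"y": -60,"z": -30,"turn": 0,"grip": 1},
  ],
)

```text
time_s: 2.8
tool_pos: [0.4892, -0.3306, 0.1852]
orientation: [-3.142, -0.0, 1.321]
wrist_force: [0.8, 0.3, 0.6]
gripper_width: 1.001
```

```bash
python3 - <<'E'
from plant import get_state, camera
import cv2, pickle, numpy as np
s=get_state();print(s["time_s"],s["tool_pos"],s["orientation"],s["wrist_force"],s["joints"])
d={n:camera(n) for n in("wrist","scene","top")};pickle.dump(d,open("c1.pkl","wb"))
b=d["scene"]["img"][40:360,60:420,::-1]
cv2.imwrite("pics/ws1.png",np.vstack([d["wrist"]["img"][:,:,::-1][::1,::1][60:320],cv2.copyMakeBorder(b,0,0,0,280,0)]))
E
```

```text
2.8 [ 0.48920183 -0.33058569  0.18524896] [-3.14153720e+00 -2.04919308e-04  1.32108394e+00] [0.77092318 0.31290856 0.55156605] [-6.14527113e-01  3.94616765e-01  1.72310416e+00  2.00949805e-04
  1.02399665e+00 -3.64919224e-01]
```

View pics/ws1.png

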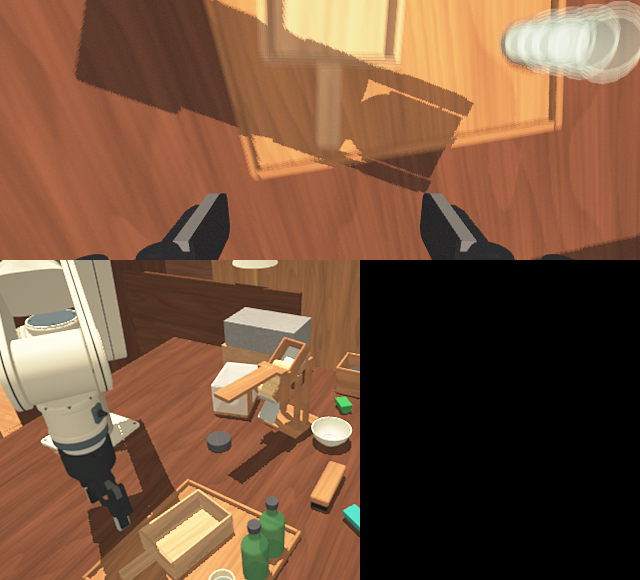

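The wrist view (taken while still moving, so blurred) shows the handle at column ~328 with its end near row 210, between the jaws. I'll remeasure it at rest by ray casting, and also check the wrist link's height against the hood.

```bash
python3 - <<'E'
from plant import get_state, camera
from h import *
import cv2
np.set_printoptions(precision=4,suppress=True)
c=camera("wrist");s=get_state();print(s["tool_pos"],s["orientation"])
T=s["tool_pos"]
d=pickle.load(open("c1.pkl","rb"))["scene"]
for h in(0,.1,.15,.18,.2,.22,.25):print(h,np.round(proj(d,T+[0,0,h])))
cv2.imwrite("pics/w2.png",cv2.resize(c["img"][40:260,180:500,::-1],(800,550)))
pickle.dump(c,open("c2.pkl","wb"))
E
```

```text
[ 0.4883 -0.3294  0.1851] [-3.1394 -0.001   1.32  ]
0 [178. 303.]
0.1 [164. 264.]
0.15 [156. 242.]
0.18 [151. 227.]
0.2 [147. 217.]
0.22 [144. 207.]
0.25 [138. 190.]
```

View pics/w2.png

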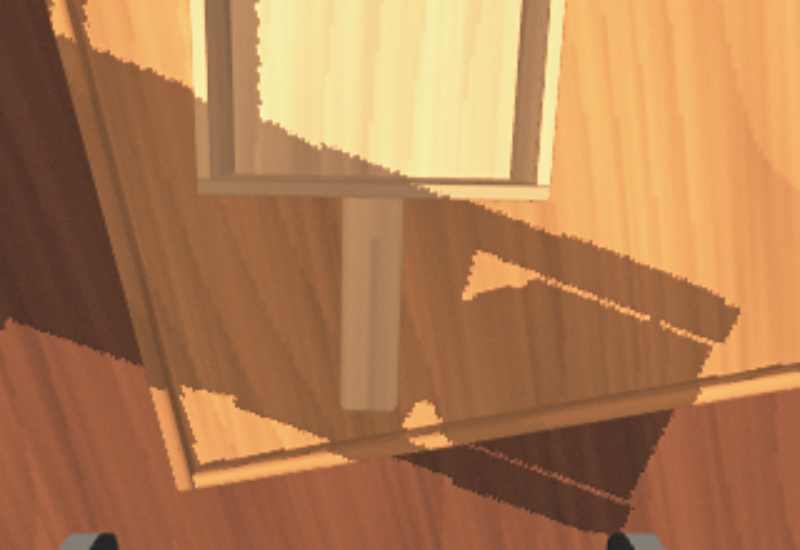

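```bash
python3 - <<'E'
from plant import get_state
from h import *
np.set_printoptions(precision=4,suppress=True)
c=pickle.load(open("c2.pkl","rb"))
A=lambda x,y:((x+.5)/2.5+180-.5,(y+.5)/2.5+40-.5)
e=onz(c,A(369,408),.060);r=onz(c,A(373,200),.060);a=onz(c,A(198,192),.068);b=onz(c,A(549,199),.068)
print("end",e,"root",r,"rim",a,b,np.linalg.norm(e-r),np.linalg.norm(a-b))
print("yaw handle",np.arctan2(*(r-e)[[1,0]]),"rim",np.arctan2(*(a-b)[[1,0]])-np.pi/2)
T=get_state()["tool_pos"]
g=e+(r-e)/np.linalg.norm(r-e)*.020
print("grasp",g,"delta mm",(g-T)*1000)
E
```

```text
end [ 0.4849 -0.3532  0.06  ] root [ 0.5052 -0.2791  0.06  ] rim [ 0.4481 -0.2611  0.068 ] [ 0.5635 -0.2932  0.068 ] 0.07686229505875376 0.11972110328361432
yaw handle 1.3032567602522824 rim 1.2998067670206725
grasp [ 0.4902 -0.3339  0.06  ] delta mm [   1.8261   -4.4995 -125.1495]
```

Handle end at (0.485, −0.353), yaw 1.30; the grasp point is 20 mm in from the end. Descending and gripping.

Request:
step_arm(
  deltas=[
    {"x": 2,"y": -4,"z": -30,"turn": -0.02,"grip": 1},
    {"x": 0,"y": 0,"z": -30,"turn": 0,"grip": 1},
    {"x": 0,"y": 0,"z": -30,"turn": 0,"grip": 1},
    {"x": 0,"y": 0,"z": -30,"turn": 0,"grip": 1},
    {"x": 0,"y": 0,"z": -25,"turn": 0,"grip": 1},
    {"x": 0,"y": 0,"z": -10,"turn": 0,"grip": 1},
    {"x": 0,"y": 0,"z": 0,"turn": 0,"grip": 1},
    {"x": 0,"y": 0,"z": 0,"turn": 0,"grip": 0},
    {"x": 0,"y": 0,"z": 0,"turn": 0,"grip": 0},
    {"x": 0,"y": 0,"z": 0,"turn": 0,"grip": 0},
    {"x": 0,"y": 0,"z": 0,"turn": 0,"grip": 0},
    {"x": 0,"y": 0,"z": 0,"turn": 0,"grip": 0},
    {"x": 0,"y": 0,"z": 0,"turn": 0,"grip": 0},
    {"x": 0,"y": 0,"z": 0,"turn": 0,"grip": 0},
    {"x": 0,"y": 0,"z": 0,"turn": 0,"grip": 0},
  ],
)

```text
time_s: 4.88
tool_pos: [0.4913, -0.3334, 0.0316]
orientation: [3.141, 0.0, 1.302]
wrist_force: [-0.2, -1.6, 4.3]
gripper_width: -0.001
```

The opening reads 0, where 0.26 was expected with a 22 mm handle held. I'll look before going on.

```bash
python3 - <<'E'
from plant import get_state, camera
import cv2, pickle, numpy as np
s=get_state();print(s["time_s"],s["tool_pos"],s["wrist_force"],s["gripper_width"])
d={n:camera(n) for n in("wrist","scene","top")};pickle.dump(d,open("c3.pkl","wb"))
a=cv2.resize(d["scene"]["img"][220:400,110:310,::-1],(400,360))
w=cv2.resize(d["wrist"]["img"][160:400,140:500,::-1],(400,266))
t=cv2.resize(d["top"]["img"][130:300,330:520,::-1],(400,358))
cv2.imwrite("pics/v3.png",np.hstack([np.vstack([w,np.zeros((94,400,3),np.uint8)]),a]))
cv2.imwrite("pics/t3.png",t)
E
```

```text
4.875 [ 0.49128826 -0.3333755   0.031606  ] [-0.20673958 -1.55129808  4.32388319] -0.0008932190841252262
```

View pics/v3.png

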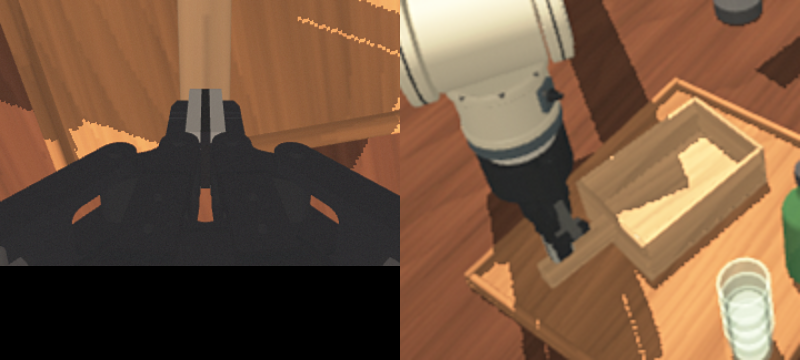

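```bash
python3 - <<'E'
from h import *
np.set_printoptions(precision=1,suppress=True)
d=pickle.load(open("c3.pkl","rb"));s=d["scene"];w=d["wrist"]
T=np.array([.4913,-.3334,.0316])
f=lambda c,P:np.array(proj(c,np.array(P)))
S=lambda p:(p-[110,220])*2+[400,0]
V=lambda p:(p-[140,160])*np.array([400/360,266/240])
for h in(0,.03,.06,.1): print("tool +",h,"scene crop",S(f(s,T+[0,0,h])),"wrist crop",V(f(w,T+[0,0,h])))
u=np.array([np.cos(1.302),np.sin(1.302),0]);n=np.array([-u[1],u[0],0])
e=np.array([.4849,-.3532,0])
for k in(0,.02,.04,.077):
  for z in(.06,.036):
    print(k,z,[ (S(f(s,e+u*k+n*j*.011+[0,0,z])),V(f(w,e+u*k+n*j*.011+[0,0,z]))) for j in(-1,1)])
E
```

```text
tool + 0 scene crop [569.  268.7] wrist crop [204.4  81.3]
tool + 0.03 scene crop [562.9 251.4] wrist crop [204.3 109.3]
tool + 0.06 scene crop [556.5 233.2] wrist crop [204.2 149.9]
tool + 0.1 scene crop [547.4 207.7] wrist crop [203.8 244.3]
0 0.06 [(array([550.3, 272.4]), array([226.7, 149. ])), (array([538.5, 258.8]), array([177.9, 149. ]))]
0 0.036 [(array([555.6, 286.2]), array([224.1, 122. ])), (array([543.9, 272.7]), array([181.2, 122. ]))]
0.02 0.06 [(array([568. , 258.9]), array([227.5, 109.2])), (array([556.1, 245.8]), array([176.9, 109.2]))]
0.02 0.036 [(array([572.9, 272.8]), array([224.7,  86.3])), (array([561.2, 259.7]), array([180.5,  86.3]))]
0.04 0.06 [(array([585.2, 245.8]), array([228.4,  66.3])), (array([573.2, 233.1]), array([175.8,  66.3]))]
0.04 0.036 [(array([589.7, 259.7]), array([225.4,  48.2])), (array([577.9, 247. ]), array([179.6,  48.2]))]
0.077 0.06 [(array([615.7, 222.6]), array([230.2, -22.4])), (array([603.5, 210.6]), array([173.6, -22.4]))]
0.077 0.036 [(array([619.5, 236.6]), array([226.7, -29.3])), (array([607.5, 224.6]), array([178. , -29.3]))]
```

```bash
python3 - <<'E'
from plant import get_state,camera
import cv2, numpy as np
s=get_state();print(s["time_s"],s["tool_pos"],s["wrist_force"],s["gripper_width"])
d={n:camera(n)["img"][:,:,::-1] for n in("wrist","scene")}
bri=lambda x:np.clip(x.astype(float)*1.7,0,255).astype(np.uint8)
a=bri(cv2.resize(d["scene"][290:370,150:230],(400,400),interpolation=cv2.INTER_CUBIC))
w=bri(cv2.resize(d["wrist"][190:350,240:400],(400,400),interpolation=cv2.INTER_CUBIC))
cv2.imwrite("pics/v4.png",np.hstack([w,a]))
E
```

```text
5.025 [ 0.49127502 -0.33338211  0.0315889 ] [-0.76688543 -2.97031032  5.54518693] -0.0004697064047762221
```

View pics/v4.png

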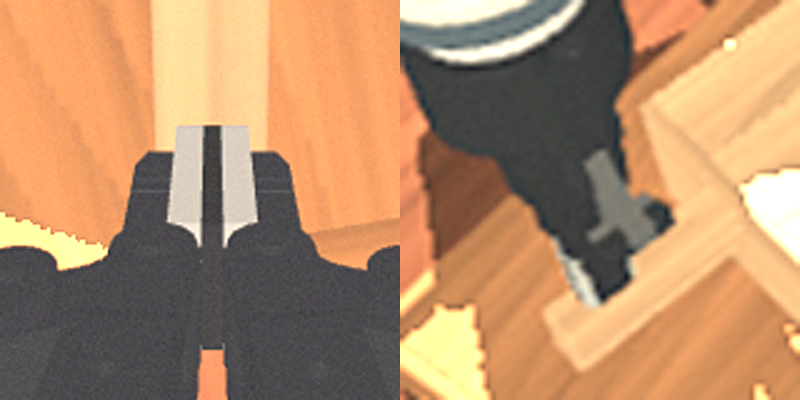

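```bash
python3 - <<'E'
from h import *
u=lambda y:np.array([np.cos(y),np.sin(y),0])
for f,T,y,row in(("c2.pkl",[.4883,-.3294,.1851],1.32,254),("c3.pkl",[.4913,-.3334,.0316],1.302,240)):
    c=pickle.load(open(f,"rb"));c=c.get("wrist",c)
    n=np.array([-np.sin(y),np.cos(y),0])
    for o in(0,.011):
        hs=np.arange(-.02,.08,.001);r=[proj(c,np.array(T)+u(y)*o+[0,0,h])[1] for h in hs]
        h=hs[np.argmin(abs(np.array(r)-row))];P=np.array(T)+u(y)*o+[0,0,h]
        print(f,"offset",o,"tip is above TCP by",h,"px/10mm lateral",abs(proj(c,P+n*.01)[0]-proj(c,P)[0]))
E
```

```text
c2.pkl offset 0 tip is above TCP by 0.02700000000000004 px/10mm lateral 20.749869213424574
c2.pkl offset 0.011 tip is above TCP by 0.048000000000000057 px/10mm lateral 24.32869945711832
c3.pkl offset 0 tip is above TCP by 0.009000000000000025 px/10mm lateral 18.567057208537165
c3.pkl offset 0.011 tip is above TCP by 0.03300000000000004 px/10mm lateral 21.789264226484306
```

The two views agree that the real fingertips end about 27 mm above the nominal TCP. So the jaws shut on top of the handle instead of around it, and the dish has not moved. Next: open, go 21 mm lower (safe on either reading) and close again.

Request:
step_arm(
  deltas=[
    {"x": 0,"y": 0,"z": 5,"turn": 0,"grip": 1},
    {"x": 0,"y": 0,"z": 0,"turn": 0,"grip": 1},
    {"x": 0,"y": 0,"z": 0,"turn": 0,"grip": 1},
    {"x": 0,"y": 0,"z": 0,"turn": 0,"grip": 1},
    {"x": 0,"y": 0,"z": 0,"turn": 0,"grip": 1},
    {"x": 0,"y": 0,"z": 0,"turn": 0,"grip": 1},
    {"x": 0,"y": 0,"z": -9,"turn": 0,"grip": 1},
    {"x": 0,"y": 0,"z": -9,"turn": 0,"grip": 1},
    {"x": 0,"y": 0,"z": -8,"turn": 0,"grip": 1},
    {"x": 0,"y": 0,"z": 0,"turn": 0,"grip": 1},
  ],
)

```text
time_s: 6.38
tool_pos: [0.4904, -0.3326, 0.0093]
orientation: [-3.14, -0.001, 1.302]
wrist_force: [-0.7, -0.3, 0.3]
gripper_width: 0.998
```

Request:
step_arm(
  deltas=[
    {"x": 0,"y": 0,"z": 0,"turn": 0,"grip": 0},
    {"x": 0,"y": 0,"z": 0,"turn": 0,"grip": 0},
    {"x": 0,"y": 0,"z": 0,"turn": 0,"grip": 0},
    {"x": 0,"y": 0,"z": 0,"turn": 0,"grip": 0},
    {"x": 0,"y": 0,"z": 0,"turn": 0,"grip": 0},
    {"x": 0,"y": 0,"z": 0,"turn": 0,"grip": 0},
    {"x": 0,"y": 0,"z": 0,"turn": 0,"grip": 0},
    {"x": 0,"y": 0,"z": 0,"turn": 0,"grip": 0},
  ],
)

```text
time_s: 7.38
tool_pos: [0.4911, -0.3332, 0.0106]
orientation: [3.141, 0.0, 1.302]
wrist_force: [-0.5, 1.0, 4.8]
gripper_width: 0.241
```

Opening 0.241: the handle is now held. Lifting while tracking the dish rim in the wrist camera, to detect slip or sag.

```bash
python3 - <<'E'
from plant import camera
import pickle
pickle.dump({n:camera(n) for n in("wrist","top","scene")},open("c4.pkl","wb"))
E
```

Request:
step_arm(
  deltas=[
    {"x": 0,"y": 0,"z": 5,"turn": 0,"grip": 0},
    {"x": 0,"y": 0,"z": 10,"turn": 0,"grip": 0},
    {"x": 0,"y": 0,"z": 15,"turn": 0,"grip": 0},
    {"x": 0,"y": 0,"z": 15,"turn": 0,"grip": 0},
    {"x": 0,"y": 0,"z": 15,"turn": 0,"grip": 0},
    {"x": 0,"y": 0,"z": 15,"turn": 0,"grip": 0},
    {"x": 0,"y": 0,"z": 0,"turn": 0,"grip": 0},
    {"x": 0,"y": 0,"z": 0,"turn": 0,"grip": 0},
  ],
)

```text
time_s: 8.52
tool_pos: [0.4908, -0.3329, 0.0852]
orientation: [-3.141, -0.0, 1.302]
wrist_force: [-0.5, 0.1, -1.6]
gripper_width: 0.241
```

```bash
python3 - <<'E'
from plant import camera, get_state
import pickle, cv2, numpy as np
s=get_state();print(s["tool_pos"],s["wrist_force"],s["torque"])
d={n:camera(n) for n in("wrist","top","scene")};pickle.dump(d,open("c5.pkl","wb"))
a=pickle.load(open("c4.pkl","rb"))["wrist"]["img"];b=d["wrist"]["img"]
cv2.imwrite("pics/w5.png",np.hstack([cv2.resize(x[:,:,::-1],(400,250)) for x in(a,b)]))
ga,gb=[cv2.cvtColor(x,cv2.COLOR_RGB2GRAY) for x in(a,b)]
pts=cv2.goodFeaturesToTrack(ga[:240],40,.02,12);q,st,er=cv2.calcOpticalFlowPyrLK(ga,gb,pts,None)
for p,r,k,e in zip(pts[:,0],q[:,0],st[:,0],er[:,0]):
    if k and e<12: print(p.round(),(r-p).round(1))
E
```

```text
[ 0.49080084 -0.33285192  0.08521049] [-0.52176126  0.14268254 -1.64845014] [-0.24814814  0.05301863  0.00136852]
[313. 108.] [-61.5 -21.9]
[289.  98.] [-55.1 -19.3]
[343. 118.] [-3.6  0.3]
[383. 143.] [-0.7 -0.4]
[435. 121.] [-0.4  0.6]
[366. 140.] [-0.2 -0.7]
[527. 221.] [-39.  -30.4]
[478. 206.] [86.7 41. ]
[550. 200.] [-45.4 -23.3]
[531. 186.] [-46.7 -22.3]
[444. 153.] [11.3 -0.6]
[421. 187.] [46.2  0.6]
[479. 168.] [ 6.5 -1.6]
[517. 181.] [-49.4 -23. ]
[491. 172.] [ 4.5 -1.6]
[526. 234.] [-38.9 -30.6]
[467. 164.] [ 6.9 -1.5]
[485. 133.] [-0.4 -0.4]
```

View pics/w5.png

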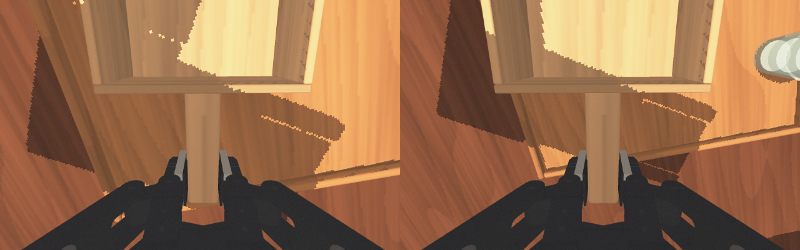

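The dish hangs level in the grip (rim shift under 1 px, about 1.6 N). The hand cannot lean, because only turns about z are available. So I'll bring the dish in yawed 35° to the dispenser axis, which puts the hand beside the hood on the robot side and lets the leading corner meet the middle of the paddle.

Request:
step_arm(
  deltas=[
    {"x": -10,"y": 9,"z": 0,"turn": -0.04,"grip": 0},
    {"x": -20,"y": 18,"z": 0,"turn": -0.07,"grip": 0},
    {"x": -20,"y": 18,"z": 0,"turn": -0.07,"grip": 0},
    {"x": -20,"y": 18,"z": 0,"turn": -0.07,"grip": 0},
    {"x": -20,"y": 18,"z": 0,"turn": -0.07,"grip": 0},
    {"x": -20,"y": 18,"z": 0,"turn": -0.07,"grip": 0},
    {"x": -20,"y": 18,"z": 0,"turn": -0.07,"grip": 0},
    {"x": -20,"y": 18,"z": 0,"turn": -0.07,"grip": 0},
    {"x": -13,"y": 14,"z": 0,"turn": -0.04,"grip": 0},
    {"x": 0,"y": 0,"z": 0,"turn": 0,"grip": 0},
    {"x": 0,"y": 0,"z": 0,"turn": 0,"grip": 0},
  ],
)

```text
time_s: 10.05
tool_pos: [0.3291, -0.1847, 0.0855]
orientation: [3.14, -0.0, 0.733]
wrist_force: [0.3, 0.6, -2.4]
gripper_width: 0.242
```

Request:
step_arm(
  deltas=[
    {"x": 2,"y": 10,"z": 0,"turn": 0,"grip": 0},
    {"x": 4,"y": 18,"z": -5,"turn": 0,"grip": 0},
    {"x": 4,"y": 18,"z": -6,"turn": 0,"grip": 0},
    {"x": 4,"y": 18,"z": -6,"turn": 0,"grip": 0},
    {"x": 4,"y": 18,"z": -6,"turn": 0,"grip": 0},
    {"x": 4,"y": 18,"z": -6,"turn": 0,"grip": 0},
    {"x": 4,"y": 18,"z": -6,"turn": 0,"grip": 0},
    {"x": 4,"y": 18,"z": -6,"turn": 0,"grip": 0},
    {"x": 3,"y": 14,"z": -1,"turn": 0,"grip": 0},
    {"x": 1,"y": 5,"z": 0,"turn": 0,"grip": 0},
    {"x": 0,"y": 0,"z": 0,"turn": 0,"grip": 0},
  ],
)

```text
time_s: 11.42
tool_pos: [0.3623, -0.0288, 0.0434]
orientation: [3.142, -0.0, 0.733]
wrist_force: [0.1, -0.3, -1.9]
gripper_width: 0.241
```

```bash
python3 - <<'E'
from plant import camera, get_state
from h import *
import cv2
s=get_state();print(s["tool_pos"],s["wrist_force"],s["joints"])
d={n:camera(n) for n in("wrist","top","scene")};pickle.dump(d,open("c6.pkl","wb"))
t=d["top"];im=t["img"][:,:,::-1].copy()
T=s["tool_pos"];yaw=s["orientation"][2];u=np.array([np.cos(yaw),np.sin(yaw),0]);n=np.array([-u[1],u[0],0])
c=T+.144*u;zr=T[2]-.0026+.06
f=lambda P:tuple(int(round(v)) for v in proj(t,P))
def poly(P,col): cv2.polylines(im,[np.array([f(np.array(p)) for p in P])],True,col,1)
poly([np.r_[(c+a*.085*u+b*.06*n)[:2],zr] for a,b in((1,1),(1,-1),(-1,-1),(-1,1))],(255,0,0))
th=np.radians(77);ux=np.array([np.cos(th),np.sin(th),0]);uy=np.array([-ux[1],ux[0],0]);L=np.array([.521,.231,0])
poly([L+a*ux+b*uy+[0,0,.243] for a,b in((-.18,.0275),(.035,.0275),(.035,-.0275),(-.18,-.0275))],(0,0,255))
poly([L+a*ux+b*uy+[0,0,.15] for a,b in((0,.034),(0.001,-.034))],(0,255,255))
cv2.imwrite("pics/t6.png",cv2.resize(im[150:350,150:470],(800,500),interpolation=cv2.INTER_CUBIC))
P=c-L;print("dish in dispenser",P@ux,P@uy)
E
```

```text
[ 0.36227357 -0.0287996   0.04336127] [ 0.13618421 -0.29631306 -1.86199224] [-1.12078156e-01  3.72667941e-01  2.28251242e+00 -5.86665610e-06
  4.86298978e-01  7.26015531e-01]
dish in dispenser -0.17091603349981876 0.013582106579270723
```

View pics/t6.png

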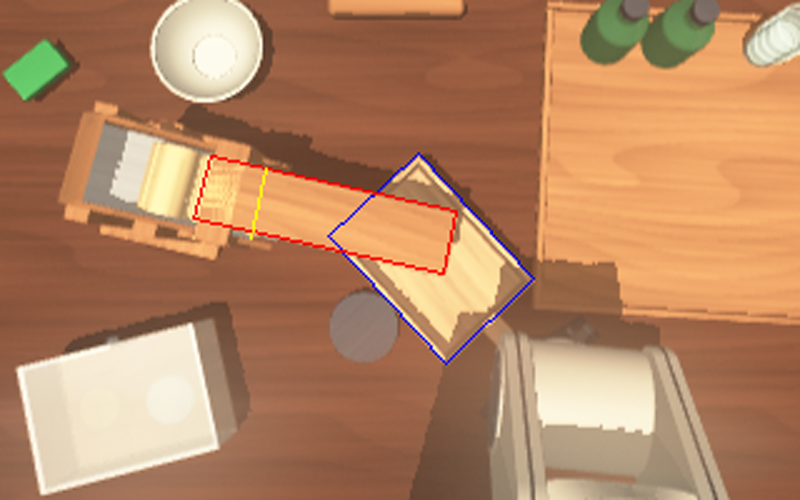

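The overlays fit: the drawn dish outline lies on the dish (330–532, 153–363) and the hood outline on the hood, with its front edge at (458,205)–(445,273). The hand is well clear of the hood. Dish is at x −171, y +14 mm in the dispenser frame. Moving in to the pre-press position and pausing there.

Request:
step_arm(
  deltas=[
    {"x": 2,"y": 10,"z": 0,"turn": 0,"grip": 0},
    {"x": 3,"y": 12,"z": 0,"turn": 0,"grip": 0},
    {"x": 3,"y": 12,"z": 0,"turn": 0,"grip": 0},
    {"x": 1,"y": 4,"z": 0,"turn": 0,"grip": 0},
    {"x": 0,"y": 0,"z": 0,"turn": 0,"grip": 0},
    {"x": 0,"y": 0,"z": 0,"turn": 0,"grip": 0},
    {"x": 0,"y": 0,"z": 0,"turn": 0,"grip": 0},
    {"x": 0,"y": 0,"z": 0,"turn": 0,"grip": 0},
  ],
)

```text
time_s: 12.58
tool_pos: [0.371, 0.0088, 0.0434]
orientation: [-3.142, 0.0, 0.731]
wrist_force: [0.4, 1.0, -2.4]
gripper_width: 0.246
```

Request:
step_arm(
  deltas=[
    {"x": 1,"y": 5,"z": 0,"turn": 0,"grip": 0},
    {"x": 2,"y": 10,"z": 0,"turn": 0,"grip": 0},
    {"x": 2,"y": 10,"z": 0,"turn": 0,"grip": 0},
    {"x": 3,"y": 10,"z": 0,"turn": 0,"grip": 0},
    {"x": 2,"y": 10,"z": 0,"turn": 0,"grip": 0},
    {"x": 2,"y": 10,"z": 0,"turn": 0,"grip": 0},
  ],
)

```text
time_s: 13.32
tool_pos: [0.3829, 0.0647, 0.0433]
orientation: [-3.141, 0.0, 0.732]
wrist_force: [-0.1, -2.6, -3.4]
gripper_width: 0.244
```

```bash
cat > q.py <<'E'
from plant import get_state
import numpy as np
s=get_state();T=s["tool_pos"];y=s["orientation"][2];c=T[:2]+.144*np.array([np.cos(y),np.sin(y)])
th=np.radians(77);ux=np.array([np.cos(th),np.sin(th)]);uy=np.array([-ux[1],ux[0]]);P=c-[.521,.231]
F=s["wrist_force"];print("t",s["time_s"],"dish x,y mm",(P@ux*1e3).round(1),(P@uy*1e3).round(1),"F along x,y,z",F[:2]@ux,F[:2]@uy,F[2],"w",s["gripper_width"])
E
python3 q.py
```

```text
t 13.325 dish x,y mm -75.2 14.4 F along x,y,z -2.595558612609845 -0.4892914725365865 -3.3903248984606478 w 0.24412689275697264
```

Request:
step_arm(
  deltas=[
    {"x": 1,"y": 5,"z": 0,"turn": 0,"grip": 0},
    {"x": 1,"y": 4,"z": 0,"turn": 0,"grip": 0},
    {"x": 0,"y": 0,"z": 0,"turn": 0,"grip": 0},
  ],
)

```text
time_s: 13.7
tool_pos: [0.3851, 0.0731, 0.0433]
orientation: [3.142, -0.0, 0.732]
wrist_force: [0.1, -3.6, -4.3]
gripper_width: 0.239
```

```bash
python3 q.py
```

```text
t 13.7 dish x,y mm -66.6 14.1 F along x,y,z -3.484525894640524 -0.8579299314783395 -4.341335990911325 w 0.23879691580580226
```

Request:
step_arm(
  deltas=[
    {"x": 1,"y": 3,"z": 0,"turn": 0,"grip": 0},
    {"x": 0,"y": 0,"z": 0,"turn": 0,"grip": 0},
    {"x": 0,"y": 2,"z": 0,"turn": 0,"grip": 0},
    {"x": 0,"y": 0,"z": 0,"turn": 0,"grip": 0},
  ],
)

```text
time_s: 14.2
tool_pos: [0.3859, 0.078, 0.0434]
orientation: [-3.142, 0.0, 0.732]
wrist_force: [-1.7, -3.5, -3.2]
gripper_width: 0.242
```

```bash
python3 q.py
```

```text
t 14.2 dish x,y mm -61.6 14.5 F along x,y,z -3.7677055467115927 0.8705238293525738 -3.1952973809739675 w 0.2416568423249339
```

```bash
cat > cmp.py <<'E'
from plant import camera
import pickle, numpy as np, sys
d0=pickle.load(open("c0.pkl","rb"));d={n:camera(n) for n in("top","scene","wrist")};pickle.dump(d,open(sys.argv[1],"wb"))
A=lambda x,y:(int(x/2.353+160),int(y/2.353+130))
for p in((95,200),(120,205),(140,215),(150,220),(165,225),(185,215),(180,240)):
    u,v=A(*p);print("top",p,d0["top"]["img"][v-1:v+2,u-1:u+2].mean((0,1)).round(),d["top"]["img"][v-1:v+2,u-1:u+2].mean((0,1)).round())
B=lambda x,y:(int(x/2.3+170),int(y/2.3+110))
for p in((408,70),(395,80),(370,110),(360,140),(365,185),(420,50)):
    u,v=B(*p);print("scene",p,d0["scene"]["img"][v-1:v+2,u-1:u+2].mean((0,1)).round(),d["scene"]["img"][v-1:v+2,u-1:u+2].mean((0,1)).round())
E
python3 cmp.py c7.pkl
```

```text
top (95, 200) [236. 227. 210.] [231. 222. 204.]
top (120, 205) [251. 232. 166.] [230. 222. 204.]
top (140, 215) [255. 245. 183.] [231. 222. 203.]
top (150, 220) [238. 204. 140.] [231. 222. 204.]
top (165, 225) [254. 243. 180.] [231. 221. 201.]
top (185, 215) [254. 217. 136.] [253. 211. 133.]
top (180, 240) [253. 216. 136.] [252. 211. 133.]
scene (408, 70) [250. 247. 235.] [246. 242. 226.]
scene (395, 80) [255. 249. 188.] [228. 224. 204.]
scene (370, 110) [151. 103.  66.] [137.  93.  60.]
scene (360, 140) [206. 169. 114.] [159. 154. 137.]
scene (365, 185) [154. 151. 134.] [138. 126. 109.]
scene (420, 50) [170. 164. 146.] [160. 155. 137.]
```

The chute pixels are all bare metal now, so all three blocks have left. I'll hold another 0.4 s under the mouth, then back off gently and weigh the dish.

Request:
step_arm(
  deltas=[
    {"x": 0,"y": 0,"z": 0,"turn": 0,"grip": 0},
    {"x": 0,"y": 0,"z": 0,"turn": 0,"grip": 0},
    {"x": 0,"y": 0,"z": 0,"turn": 0,"grip": 0},
  ],
)

```text
time_s: 14.72
tool_pos: [0.3859, 0.078, 0.0433]
orientation: [-3.142, 0.0, 0.732]
wrist_force: [-0.4, -4.2, -4.0]
gripper_width: 0.248
```

```bash
python3 - <<'E'
# blocks in dish seen by wrist cam (fixed to dish): difference against the empty dish, and any new thing on the table in top view
from plant import camera
import pickle,cv2,numpy as np
w=camera("wrist")["img"];w0=pickle.load(open("c6.pkl","rb"))["wrist"]["img"]
hsv=cv2.cvtColor(w,cv2.COLOR_RGB2HSV);
for y in range(0,150,15): print(y,[tuple(int(v) for v in w[y:y+3,x:x+3].mean((0,1))) for x in range(150,500,35)])
print("ref")
for y in range(0,150,30): print(y,[tuple(int(v) for v in w0[y:y+3,x:x+3].mean((0,1))) for x in range(150,500,35)])
E
```

```text
0 [(249, 226, 157), (142, 106, 74), (182, 135, 94), (247, 227, 158), (244, 210, 143), (215, 172, 114), (246, 231, 159), (173, 127, 90), (174, 129, 91), (142, 106, 75)]
15 [(216, 167, 114), (144, 108, 77), (183, 135, 95), (247, 227, 159), (245, 213, 145), (207, 164, 110), (183, 145, 98), (246, 220, 152), (173, 127, 90), (145, 109, 77)]
30 [(180, 114, 78), (146, 108, 77), (182, 135, 94), (247, 228, 161), (245, 215, 147), (243, 205, 140), (165, 123, 87), (245, 217, 148), (247, 223, 155), (145, 109, 77)]
45 [(144, 84, 58), (145, 109, 78), (183, 135, 94), (247, 229, 161), (245, 214, 146), (244, 209, 142), (245, 216, 147), (245, 216, 147), (247, 223, 155), (144, 108, 77)]
60 [(151, 88, 60), (146, 108, 78), (182, 135, 94), (247, 228, 160), (247, 224, 155), (244, 209, 143), (247, 226, 159), (245, 215, 146), (247, 223, 155), (173, 129, 90)]
75 [(155, 91, 62), (145, 108, 77), (183, 136, 95), (247, 229, 160), (247, 225, 158), (245, 212, 142), (247, 226, 159), (184, 140, 99), (247, 224, 155), (174, 129, 91)]
90 [(160, 94, 64), (146, 109, 78), (184, 136, 96), (247, 230, 162), (247, 226, 158), (24
[... 729 characters left out ...]
6, 148), (161, 121, 84)]
30 [(140, 105, 75), (140, 105, 75), (173, 130, 90), (246, 223, 155), (246, 220, 152), (246, 217, 149), (246, 218, 150), (246, 218, 150), (246, 221, 151), (167, 123, 86)]
60 [(238, 195, 133), (136, 102, 73), (173, 129, 91), (247, 224, 155), (246, 221, 153), (246, 219, 150), (247, 225, 156), (246, 217, 149), (247, 222, 155), (141, 105, 75)]
90 [(247, 231, 164), (138, 103, 74), (173, 128, 89), (247, 224, 155), (166, 124, 87), (246, 219, 151), (247, 226, 158), (233, 185, 126), (171, 126, 89), (145, 107, 76)]
120 [(247, 230, 161), (139, 104, 74), (176, 130, 91), (170, 126, 88), (169, 125, 88), (166, 124, 87), (174, 129, 90), (171, 126, 89), (168, 125, 88), (144, 109, 77)]
```

Request:
step_arm(
  deltas=[
    {"x": -1,"y": -4,"z": 0,"turn": 0,"grip": 0},
    {"x": -2,"y": -8,"z": 0,"turn": 0,"grip": 0},
    {"x": -2,"y": -10,"z": 0,"turn": 0,"grip": 0},
    {"x": -2,"y": -10,"z": 0,"turn": 0,"grip": 0},
    {"x": -3,"y": -10,"z": 0,"turn": 0,"grip": 0},
    {"x": -2,"y": -10,"z": 0,"turn": 0,"grip": 0},
    {"x": -2,"y": -10,"z": 0,"turn": 0,"grip": 0},
    {"x": -2,"y": -8,"z": 0,"turn": 0,"grip": 0},
    {"x": 0,"y": 0,"z": 0,"turn": 0,"grip": 0},
    {"x": 0,"y": 0,"z": 0,"turn": 0,"grip": 0},
  ],
)

```text
time_s: 16.02
tool_pos: [0.3702, 0.008, 0.0434]
orientation: [3.142, -0.0, 0.732]
wrist_force: [0.3, 0.2, -3.8]
gripper_width: 0.244
```

```bash
python3 q.py; python3 - <<'E'
from plant import get_state,camera
from h import *
import cv2
F=[];M=[]
for i in range(6):
    s=get_state();F.append(s["wrist_force"]);M.append(s["torque"]);c=camera("top")
print("F",np.mean(F,0),"M",np.mean(M,0),"|Mxy|",np.linalg.norm(np.mean(M,0)[:2]))
sc=camera("scene");pickle.dump({"top":c,"scene":sc},open("c8.pkl","wb"))
# new things on table: diff with c6 top, outside of arm
a=pickle.load(open("c6.pkl","rb"))["top"]["img"];D=cv2.absdiff(a,c["img"]).max(2);m=(D>50).astype(np.uint8)
n,l,st,ce=cv2.connectedComponentsWithStats(m)
for i in range(1,n):
    if st[i,4]>25:print(st[i],ce[i].round())
E
```

```text
t 16.025 dish x,y mm -133.4 14.1 F along x,y,z 0.2990604207947598 -0.21144825951957866 -3.7844347033868484 w 0.24431905213245708
F [-0.2916033   0.19606926 -3.48142508] M [-0.27482539  0.3186312  -0.01147572] |Mxy| 0.4207788469020075
[206 207   7  23  33] [209. 217.]
[205 209  30  30 247] [223. 224.]
[290 210  74  70 988] [333. 246.]
[276 249  51  45 259] [302. 273.]
[365 250  34  22 265] [388. 261.]
[292 253  29  29 165] [307. 266.]
[388 273  11   3  28] [394. 274.]
[343 275   9   8  39] [347. 279.]
[325 279   6   6  26] [327. 282.]
[374 282  24   8  89] [388. 285.]
[ 334  284   31  108 1438] [346. 323.]
[326 286  12 106 807] [332. 342.]
[366 290  47  34 663] [398. 309.]
[ 407  290   39   93 1046] [428. 341.]
[362 339  25  21 193] [372. 350.]
[391 340  14   9  71] [399. 343.]
[357 349   6  10  50] [359. 354.]
[358 358   6  42  48] [361. 379.]
[426 378  27  22 212] [439. 389.]
```

The weight rose by about 1.5 N and the moment by 0.17 N·m, which fits three 40 g blocks in the dish. Carrying it back smoothly along the same way.

Request:
step_arm(
  deltas=[
    {"x": -1,"y": -6,"z": 0,"turn": 0,"grip": 0},
    {"x": -3,"y": -14,"z": 0,"turn": 0,"grip": 0},
    {"x": -4,"y": -18,"z": 2,"turn": 0,"grip": 0},
    {"x": -4,"y": -18,"z": 5,"turn": 0,"grip": 0},
    {"x": -4,"y": -18,"z": 5,"turn": 0,"grip": 0},
    {"x": -4,"y": -18,"z": 6,"turn": 0,"grip": 0},
    {"x": -4,"y": -18,"z": 6,"turn": 0,"grip": 0},
    {"x": -4,"y": -18,"z": 6,"turn": 0,"grip": 0},
    {"x": -4,"y": -18,"z": 6,"turn": 0,"grip": 0},
    {"x": -4,"y": -18,"z": 5,"turn": 0,"grip": 0},
    {"x": -4,"y": -16,"z": 2,"turn": 0,"grip": 0},
    {"x": -2,"y": -8,"z": 0,"turn": 0,"grip": 0},
    {"x": 0,"y": 0,"z": 0,"turn": 0,"grip": 0},
  ],
)

```text
time_s: 18.0
tool_pos: [0.3278, -0.1803, 0.0863]
orientation: [3.142, -0.0, 0.731]
wrist_force: [0.3, 0.2, -3.7]
gripper_width: 0.243
```

Request:
step_arm(
  deltas=[
    {"x": 6,"y": -5,"z": 0,"turn": 0.02,"grip": 0},
    {"x": 12,"y": -11,"z": 0,"turn": 0.04,"grip": 0},
    {"x": 18,"y": -16,"z": 0,"turn": 0.06,"grip": 0},
    {"x": 18,"y": -17,"z": 0,"turn": 0.065,"grip": 0},
    {"x": 18,"y": -17,"z": 0,"turn": 0.065,"grip": 0},
    {"x": 18,"y": -17,"z": 0,"turn": 0.065,"grip": 0},
    {"x": 18,"y": -17,"z": 0,"turn": 0.065,"grip": 0},
    {"x": 18,"y": -17,"z": 0,"turn": 0.065,"grip": 0},
    {"x": 18,"y": -16,"z": 0,"turn": 0.06,"grip": 0},
    {"x": 12,"y": -11,"z": 0,"turn": 0.045,"grip": 0},
    {"x": 6,"y": -5,"z": 0,"turn": 0.02,"grip": 0},
    {"x": 0,"y": 0,"z": 0,"turn": 0,"grip": 0},
    {"x": 0,"y": 0,"z": 0,"turn": 0,"grip": 0},
  ],
)

```text
time_s: 19.62
tool_pos: [0.4894, -0.3283, 0.0861]
orientation: [-3.141, -0.0, 1.302]
wrist_force: [0.2, -0.6, -3.9]
gripper_width: 0.239
```

Request:
step_arm(
  deltas=[
    {"x": 0,"y": -2,"z": -5,"turn": 0,"grip": 0},
    {"x": 0,"y": -2,"z": -10,"turn": 0,"grip": 0},
    {"x": 0,"y": 0,"z": -15,"turn": 0,"grip": 0},
    {"x": 0,"y": 0,"z": -15,"turn": 0,"grip": 0},
    {"x": 0,"y": 0,"z": -12,"turn": 0,"grip": 0},
    {"x": 0,"y": 0,"z": -8,"turn": 0,"grip": 0},
    {"x": 0,"y": 0,"z": -5,"turn": 0,"grip": 0},
    {"x": 0,"y": 0,"z": -3,"turn": 0,"grip": 0},
    {"x": 0,"y": 0,"z": -1,"turn": 0,"grip": 0},
    {"x": 0,"y": 0,"z": 0,"turn": 0,"grip": 0},
  ],
)

```text
time_s: 20.88
tool_pos: [0.4903, -0.3332, 0.0127]
orientation: [3.141, 0.0, 1.302]
wrist_force: [-0.5, -3.3, 2.4]
gripper_width: 0.241
```

It is in contact with the tray floor. Releasing gently, then rising straight up.

Request:
step_arm(
  deltas=[
    {"x": 0,"y": 0,"z": 0,"turn": 0,"grip": 0.3},
    {"x": 0,"y": 0,"z": 0,"turn": 0,"grip": 0.4},
    {"x": 0,"y": 0,"z": 0,"turn": 0,"grip": 0.7},
    {"x": 0,"y": 0,"z": 0,"turn": 0,"grip": 1},
    {"x": 0,"y": 0,"z": 0,"turn": 0,"grip": 1},
    {"x": 0,"y": 0,"z": 0,"turn": 0,"grip": 1},
    {"x": 0,"y": 0,"z": 0,"turn": 0,"grip": 1},
    {"x": 0,"y": 0,"z": 10,"turn": 0,"grip": 1},
    {"x": 0,"y": 0,"z": 30,"turn": 0,"grip": 1},
    {"x": 0,"y": 0,"z": 40,"turn": 0,"grip": 1},
    {"x": 0,"y": 0,"z": 50,"turn": 0,"grip": 1},
    {"x": -20,"y": -10,"z": 40,"turn": 0,"grip": 1},
    {"x": -20,"y": -10,"z": 30,"turn": 0,"grip": 1},
    {"x": 0,"y": 0,"z": 0,"turn": 0,"grip": 1},
  ],
)

```text
time_s: 22.62
tool_pos: [0.4503, -0.3546, 0.2157]
orientation: [3.136, 0.002, 1.3]
wrist_force: [-0.5, 0.6, -0.4]
gripper_width: 1.0
```

```bash
python3 - <<'E'
from plant import get_state,camera
from h import *
import cv2
np.set_printoptions(precision=3,suppress=True)
s=get_state();print(s["time_s"],s["tool_pos"],s["wrist_force"],s["gripper_width"])
d={n:camera(n) for n in("top","scene","wrist")};pickle.dump(d,open("c9.pkl","wb"))
cv2.imwrite("pics/end.png",np.hstack([cv2.resize(d["scene"]["img"][220:400,140:320,::-1],(400,400)),cv2.resize(d["wrist"]["img"][:,:,::-1],(400,250))[:250].copy() if 0 else cv2.resize(d["top"]["img"][140:290,350:500,::-1],(400,400))]))
# rectified dish-floor patches (10 px = 10 mm): colour std tells blocks; print std map for top before/after
d0=pickle.load(open("c0.pkl","rb"))
def warp(c,cx,cy,yaw,z):
    u=np.array([np.cos(yaw),np.sin(yaw)]);n=np.array([-u[1],u[0]])
    src=np.float32([proj(c,np.r_[np.array([cx,cy])+a*.08*u+b*.055*n,z]) for a,b in((-1,1),(1,1),(1,-1),(-1,-1))])
    return cv2.warpPerspective(c["img"],cv2.getPerspectiveTransform(src,np.float32([[0,0],[160,0],[160,110],[0,110]])),(160,110))
for k,c in(("before",d0["top"]),("after",d["top"])):
    g=cv2.cvtColor(warp(c,.529,-.195,1.302,.03),cv2.COLOR_RGB2GRAY);print(k);print(cv2.resize(g,(16,11),interpolation=cv2.INTER_AREA))
E
```

```text
22.625 [ 0.45  -0.355  0.216] [-0.5    0.586 -0.359] 0.9998465788000358
before
[[174 193 194 201 190 196 193 195 193 199 190 195 195 195 197 189]
 [179 229 230 230 230 230 230 230 229 229 228 229 229 229 230 199]
 [174 220 221 222 223 225 226 227 228 229 230 230 230 230 228 198]
 [179 224 223 224 223 223 223 223 223 224 225 226 227 228 229 201]
 [176 221 221 221 222 223 224 224 226 226 226 225 225 225 225 198]
 [176 224 223 222 222 221 220 219 218 217 217 218 218 219 220 199]
 [176 224 224 223 223 223 223 223 224 225 226 226 225 225 225 198]
 [182 231 230 230 230 230 230 228 228 227 227 227 227 228 228 196]
 [180 227 227 226 226 225 225 225 226 227 227 227 227 226 226 196]
 [178 224 224 224 223 223 222 221 219 218 218 217 218 218 219 193]
 [167 202 201 201 201 200 201 200 200 201 201 199 201 201 198 186]]
after
[[184 200 200 198 197 204 195 202 192 200 199 203 198 201 203 189]
 [193 232 233 233 233 233 232 233 231 232 231 232 232 233 232 191]
 [187 224 225 225 227 228 230 231 231 234 193 226 233 232 231 194]
 [192 226 226 226 226 226 223 222 235 245 226 187 225 232 232 192]
 [190 225 225 225 226 228 218 199 229 245 245 221 184 225 228 190]
 [193 227 226 225 233 235 216 213 200 233 245 244 216 184 220 190]
 [195 227 227 225 226 235 236 217 214 205 237 245 245 208 199 189]
 [196 233 233 230 224 227 239 231 205 222 205 238 239 202 224 187]
 [194 230 230 229 228 224 228 236 233 206 193 219 213 226 229 190]
 [194 227 227 227 227 226 224 229 234 173 184 221 222 223 223 188]
 [181 207 207 207 207 206 214 217 164 170 207 207 206 206 204 184]]
```

The viewer limit is reached, so the last check is numeric: rim corners and bystanders, before against after.

```bash
python3 - <<'E'
from h import *
import cv2
a=pickle.load(open("c0.pkl","rb"));b=pickle.load(open("c9.pkl","rb"))
def m(cam,pts,r=9,s=7):
    A,B=a[cam]["img"],b[cam]["img"]
    for n,(u,v) in pts.items():
        t=A[v-r:v+r+1,u-r:u+r+1];R=cv2.matchTemplate(B[v-r-s:v+r+s+1,u-r-s:u+r+s+1],t,cv2.TM_CCOEFF_NORMED)
        _,k,_,l=cv2.minMaxLoc(R);print(cam,n,"shift px",l[0]-s,l[1]-s,"score",round(k,2))
m("scene",dict(rimL=(200,311),rimTop=(258,270),rimR=(291,296),rimB=(233,346),bottleA=(332,285),bottleB=(315,307),tin=(279,221),bowl=(391,211),brush=(388,262)))
m("top",dict(rim1=(396,199),rim2=(458,215),rim3=(450,258),rim4=(383,243),bottleA=(397,160),bottleB=(424,160),glasses=(463,163),tin=(295,281),bowl=(232,168),brush=(308,147),keepsake=(235,284)))
E
```

```text
scene rimL shift px 0 0 score 0.67
scene rimTop shift px 0 0 score 0.97
scene rimR shift px 0 0 score 0.96
scene rimB shift px 0 1 score 0.95
scene bottleA shift px 0 0 score 1.0
scene bottleB shift px 0 0 score 1.0
scene tin shift px 0 0 score 1.0
scene bowl shift px 0 0 score 1.0
scene brush shift px 0 0 score 1.0
top rim1 shift px 0 0 score 0.9
top rim2 shift px 1 0 score 0.91
top rim3 shift px 0 0 score 0.36
top rim4 shift px 0 0 score 0.9
top bottleA shift px 0 0 score 1.0
top bottleB shift px 0 0 score 1.0
top glasses shift px 0 0 score 1.0
top tin shift px 0 0 score 0.88
top bowl shift px 0 0 score 1.0
top brush shift px 0 0 score 1.0
top keepsake shift px 0 0 score 1.0
```

The rim corners are back within 1 px in both views, so the dish is flat in its old place, and no bystander has shifted. Handing in.

```bash
python3 -c "
from plant import close_job
print(close_job())"
```

```text
the job is handed in; nothing more can be done
None
```

I took the dish by its handle and held it under the dispenser's mouth. Its leading corner pressed the paddle back until the chute was empty. I then set the dish down on the tray where it had been, let go and handed the job in at about 23 s; no verdict came back.

**The press:** The moves allow no lean, so I brought the dish in turned about 35° to the dispenser. That kept the hand beside the hood. The push on the paddle read about 4 N at the wrist, against the 25 N limit.

**Last checks:**
- **Blocks:** The chute pixels show bare metal. The dish weighed about 1.5–1.8 N more, against the 1.2 N expected for three blocks. The top view shows blocks in its far half. I could not count them one by one by eye, because the 12-picture limit was used up.
- **Dish:** The rim corners are back within 1 px of the start in both views. Two of these eight matches were weak because of changed shadows or something covering them.
- **Bystanders:** All of them show 0 px shift.
- **Gripper:** It is open, clear of the dish and reads no contact force.

**What went wrong on the way:**
- The first move call was refused for missing keys, so nothing moved.
- The first grip closed on top of the handle, because the real fingertips end about 27 mm short of the nominal TCP. I saw this in the opening reading and two views, went 21 mm lower and gripped again. The dish had not moved.

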